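# Set the matchbox bundle press to red and lock the knob

## Robot

A 6-joint arm with a two-finger parallel gripper is mounted at the origin on the work surface. World frame = base frame: x ahead of the robot, y to its left, z up, the work surface at z = 0. Lengths are in m, angles in rad, forces in N, time in s.
With the tool pointing down it reaches from about 0.35 to 0.975 m from the base axis. Payload 4.9 kg.
Tool frame: the origin (TCP) lies at the very end of the fingers, on their centre line; the grasp point (between the pads) lies behind it (manip.pinch_z is the y of the grasp point in the tool frame, in m); y points along the fingers, x is the direction in which the jaws open and shut, and the axes are right-handed (so a half turn about y gives the same grasp; the last joint's range is limited). The gripper opens to 85 mm and grips with 20 to 120 N. Pads are 22 mm wide; open, the fingers measure 114 mm over their backs; the gripper's body (76 mm by 85 mm) begins 54 mm behind the grasp point. The pads swing forward as they close: fully open they stand 13 mm farther back than shut.
Start: joints at [1.021, 0.053, 1.613, -0, 1.476, -0.119], TCP at [0.261, 0.568, 0.231] pointing down, gripper open.
Joint ranges: [-3.01, 3.01], [-1.01, 2.22], [0.06, 2.58], [-1.02, 4.17], [0.09, 2.62], [-3.14, 3.14]. Speed limits (rad/s): [2.57, 2.57, 3.14, 3.14, 3.14, 3.14].

## Interface

Orientations are given as a unit quaternion [w, x, y, z].
In Python, from plant import manip gives the robot as it stands.
- The arm moves only by the tool drive_tool, never from a script. Its argument "motion" is a list of rows, each a list of 3 entries, a list of its own where there are three numbers: the shift along the tool's x, y, z in units of 25 mm (1.0 is 25 mm), then the turn, a rotation vector about the tool's x, y, z in units of 5 degrees (1.0 is 5 degrees), then the closure, from -1 (fully open) to 1 (shut). A call has 1 to 12 rows; each row shifts and turns the commanded pose from where the row before left it, along the tool's axes as they then stand; what a row does not reach is not made up. A row lasts 1/10 s, in which the tool goes at most 50 mm and 8.59 degrees, less where a joint would pass 70% of its speed; a pose out of reach is approached as far as the arm can. A call is refused whole if a number of a shift passes 1 or a number of a turn 1, either way. A call with a gripper value outside its range is refused whole. The fingers move at their own pace and stop on an object; the grip force is fixed at half the most. Time passes only in rows, so rows that do not move let the fingers close. It gives the time, the measured TCP pose, the force and the opening at its end, in the units of the state.
- manip.state(): the state, without advancing time (a new reading comes with each control period).
- manip.grab_frame(name): name is "scene" or "top" or "wrist"; returns a dict with "img" (480x640x3 uint8, blue, green, red), "range_z" (480x640 float32, m along the optical axis (not along the pixel's ray), 0 where there is no reading), "camera_matrix" (3x3 intrinsics, pixels), "world_from_camera" (4x4, takes a point from camera to world coordinates); the wrist camera has in their place "T_tool_cam" (4x4, takes a point from camera to tool coordinates, whose origin is the TCP and whose axes are the tool frame's). Camera axes: x right, y down, z forward; pixel columns grow to the right and rows downward; lengths in m; the calibration is good to about 2 mm. A picture is of the moment at which its call begins: read the wrist's pose just before it.
- manip.job_done(): hands the job in, once; it reports no verdict.
The state is a dict: "time": time; "joint_pos": joint angles; "joint_vel": joint speeds; "joint_efforts": joint torques, N m; "tool_pos": TCP position; "tool_rot": TCP orientation; "contact_force": force on the tool from outside, world axes, zero at the start; "ft_torque": the same for the moment, N m; "gripper_width": opening from 0.0 (shut) to 1.0 (fully open).
Only numpy, scipy, OpenCV 4.12 (cv2) and the standard library are available. Lean on these libraries where they do the work, as an engineer would, in place of code of your own. Each camera call takes 0.05 s, during which the arm holds its last target. There are 200 camera calls.

## Task

Set the matchbox bundle press to the red size: turn its black knob clockwise until the white pointer is at the red mark, and then pull the knob straight up, all the way out, so that it locks there. The lock has play and catches only a little past the mark, so from the mark turn slowly on with a gentle pull and feel for the notch; never pull hard while the knob does not come. Let go in the end, and leave the other things on the table where they are.

Things in the scene. Friction and masses are not known exactly. Their poses are not given: they have to be found in the camera images.
- knob_grip (a point): centre of the black knob's grip bar, on the upright turning axis. Bar 50 mm long, 18 thick, 32 high (top 16 mm above this point), on a round skirt 60 mm across, whose top is 16 mm below this point. Knob in: point 122 mm above the table, 32 above dial. It turns with 0.05 N m friction and slides straight up 12 mm to its stop with 2 N friction, staying where left; a green band then shows.
- pointer (a point): the knob's pointer: outer end of the white line at one end of the grip bar, on top of the skirt's rim, 30 mm from the turning axis and 16 mm below knob_grip. The bar lies along the line from knob_grip to this point. It always starts before the red mark: turn clockwise seen from above, 0.55 to 1.1 rad to the mark.
- red_mark (a point): centre of the red mark on the dial plate, 46 mm from the knob's axis. A yellow mark lies 1.0 rad before it and a blue one 1.0 rad after it (clockwise). Each mark has a lock notch hidden in the housing. The lock has play and catches only past the mark: the notch lies 0.08 to 0.38 rad further clockwise, a different amount each time, and leaves the knob about 0.035 rad of free turn either way.
- dial: aluminium dial plate under the knob, 120 mm across, 6 mm thick, fixed on top of the grey housing; origin at the centre of its underside, 90 mm above the table, on the knob's axis; z up, x towards the red mark.
- ring (a joint): lift (m) of the sprung lock ring hidden in the housing; 0 at rest. Off a notch the knob rises 3 mm freely, then its key lifts the ring against 1 N plus 4 N per mm. Turn the knob while holding the ring lifted 1 to 2.5 mm: at a notch the ring snaps back to 0, the pull falls by the spring's share, the notch walls stop further turning, and the knob can be drawn out. Over 0.0035 (15 N) the lock is damaged.
- press: matchbox bundle press, fixed: green base plate 240 x 320 x 20 mm, grey housing 130 x 130 mm whose top is 90 mm above the table, carrying dial and knob, and at its left a channel 65 mm high with a row of matchboxes; origin on the table under the knob's axis, z up.
- bundle_a: banded bundle of 2 white matchboxes with a red band, 36 x 56 x 36 mm, standing loose on the press's green base plate, against the far side of the grey housing; origin at the centre of its underside; not to be disturbed
- bundle_b: banded bundle of 5 white matchboxes with an orange band, 90 x 56 x 36 mm, loose on the table; origin at the centre of its underside; not to be disturbed
- bundle_c: banded bundle of 4 white matchboxes with a blue band, 72 x 56 x 36 mm, loose on the table; origin at the centre of its underside; not to be disturbed
- pen_cup: black and white striped cup with pens, 72 mm wide, 125 mm high with its pens, loose on the table; origin at the centre of its underside; not to be disturbed
- tape_roll: orange roll of tape lying flat, 90 mm wide, 24 mm high, loose on the table; origin at the centre of its underside; not to be disturbed
- ink_stamp: small wooden hand stamp, 40 mm wide, 75 mm high, standing loose on the table; origin at the centre of its underside; not to be disturbed
- label_stack: brown pack of labels, 70 x 100 x 22 mm, loose on the table; origin at the centre of its underside; not to be disturbed

How it is judged:
On the way, in this order (a step that is already met when the one before it is completed fails the run):
1. the pointer is at the red mark (within about 0.48 rad) with the knob not yet pulled out (less than 7.5 mm) (horizontal distance between pointer and red_mark below 0.024 m and z of knob_grip in the frame of dial below 0.0395 m), for 0.1 s.
2. the knob is pulled out at least 9.5 mm at the red mark (horizontal distance between pointer and red_mark below 0.024 m and z of knob_grip in the frame of dial above 0.0415 m), for 0.2 s.
At the end, for the whole second after the job is handed in: The knob stands pulled out at least 9.5 mm of its 12 mm, locked in the notch of the red mark (pointer within about 0.48 rad of the mark, which only the red notch allows), the lock ring down (within 1 mm), the bundle on the press at rest, and the robot has let go (all of step 2 and value of joint ring below 0.001 m and linear speed of bundle_a below 0.02 m/s); the robot touches nothing.
It fails at once if the lock ring is forced: lifted more than 3.5 mm (15 N from its spring) (value of joint ring above 0.0035 m).
It fails at once if a bystander is moved more than 15 mm (distance of any of bundle_a, bundle_b, bundle_c, pen_cup, tape_roll, ink_stamp, label_stack from where it was at the start of the episode above 0.015 m).
It also fails if it takes over 51 s, if anything falls off the work surface, if the arm or the gripper's body presses on something with over 40 N, if the wrist force passes 120 N, or if a joint passes its speed limit or range.

## Working session

There is one attempt and no reset: what is moved stays moved. The work goes in short steps, Python scripts to look and compute and a tool call to move; the robot and the scene stay as the last step left them, time stands still between calls to the robot, and variables do not carry over. Pictures are saved under pics/ and viewed, about 8 in all and at most 12, crops included, and the job is handed in when it is done.

Besides the shell and the picture viewer there is one more tool, called after ">>>" as name(argument=value, ...), one argument or row to a line, values as JSON. drive_tool: Moves the arm, as the interface text tells. Its arguments: {"type":"object","properties":{"motion":{"type":"array","items":{"type":"array"}}},"required":["motion"]}

```bash
ls; mkdir -p pics
python3 - <<'E'
from plant import manip
import cv2,numpy as np
print(manip.state(), manip.pinch_z)
for n in("top","scene"):
    f=manip.grab_frame(n); cv2.imwrite(f"pics/{n}0.png",f["img"]); np.savez(f"{n}0.npz",**f)
    print(n,f["camera_matrix"],f["world_from_camera"])
E
```

```text
pics
{'time': 0.0, 'joint_pos': array([ 1.02098800e+00,  5.33567405e-02,  1.61429692e+00, -2.83184960e-05,
        1.47599264e+00, -1.19012918e-01]), 'joint_vel': array([-0.00109648,  0.00041534,  0.00021926,  0.0007908 , -0.00171978,
        0.00224145]), 'joint_efforts': array([ 2.83047648e-04, -3.93656337e+01, -3.70189762e+01, -7.70815041e-05,
        6.67728775e-03, -1.45015076e-05]), 'tool_pos': array([0.26068226, 0.56735452, 0.23006135]), 'tool_rot': array([-0.59498745,  0.59563831,  0.38092923, -0.38222749]), 'contact_force': array([-0.43211051,  0.14123319,  0.84612966]), 'ft_torque': array([ 0.00194512, -0.02531773, -0.04858144]), 'gripper_width': 1.0002520841949627} -0.0187
top [[454.11651601   0.         321.35698355]
 [  0.         454.11651601 238.27120221]
 [  0.           0.           1.        ]] [[ 0.00741128 -0.99891224  0.04603702  0.52206762]
 [-0.99995183 -0.00710697  0.00677036 -0.00687869]
 [-0.00643581 -0.04608498 -0.99891679  1.41383707]
 [ 0.          0.          0.          1.        ]]
scene [[510.21839708   0.         318.93756238]
 [  0.         510.21839708 238.70677165]
 [  0.           0.           1.        ]] [[ 0.11587619  0.61457726 -0.78029963  1.51431088]
 [ 0.99313701 -0.08423398  0.08113889 -0.12734653]
 [-0.01586163 -0.7843465  -0.62012013  0.81809115]
 [ 0.          0.          0.          1.        ]]
```

View pics/top0.png

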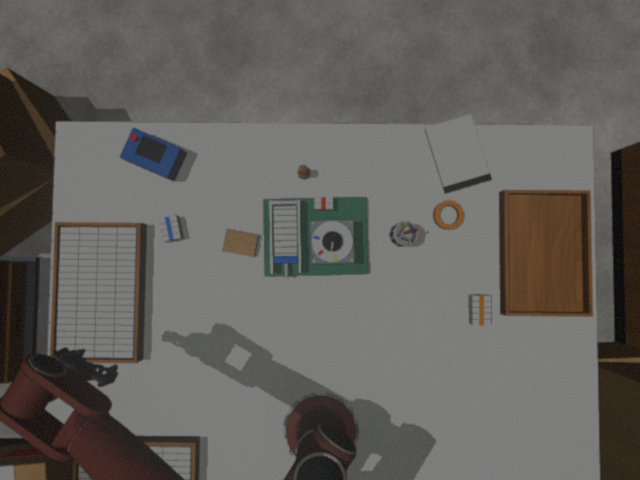

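The top view shows the press, with the knob near (333,241). The yellow, red and blue marks run clockwise from the bottom to the left. Next I'll measure them.

```bash
cat > h.py <<'E'
import numpy as np,cv2
def ray(f,u,v,z,T=None):
    T=f["world_from_camera"] if T is None else T
    d=T[:3,:3]@np.linalg.inv(f["camera_matrix"])@np.array([u,v,1.]);o=T[:3,3]
    return o+d*(z-o[2])/d[2]
def cents(hsv,lo,hi,box,amin=3):
    m=cv2.inRange(hsv,np.array(lo),np.array(hi));k=np.zeros_like(m);x0,y0,x1,y1=box;k[y0:y1,x0:x1]=m[y0:y1,x0:x1]
    n,_,s,c=cv2.connectedComponentsWithStats(k)
    return [(c[i],s[i,4]) for i in range(1,n) if s[i,4]>=amin]
E
python3 - <<'E'
from h import *
f=np.load("top0.npz");im=f["img"];hsv=cv2.cvtColor(im,cv2.COLOR_BGR2HSV)
b=(311,222,354,264)
for n,lo,hi,z in(("red",(0,120,80),(8,255,255),.096),("red2",(170,120,80),(180,255,255),.096),("yel",(20,100,80),(35,255,255),.096),("blue",(100,120,60),(130,255,255),.096),("black",(0,0,0),(180,255,50),.12)):
    for c,a in cents(hsv,lo,hi,b): print(n,c,a,ray(f,*c,z))
cv2.imwrite("pics/crop.png",cv2.resize(im[190:290,255:385],None,fx=6,fy=6,interpolation=cv2.INTER_CUBIC))
E
```

```text
red [320.11111111 252.11111111] 9 [0.54258444 0.00536971 0.096     ]
yel [334.91666667 257.08333333] 12 [ 0.52848896 -0.03766114  0.096     ]
blue [316.42857143 237.28571429] 7 [0.58556724 0.01639449 0.096     ]
black [332.17410714 240.32589286] 224 [ 0.57605167 -0.02899442  0.12      ]
```

View pics/crop.png

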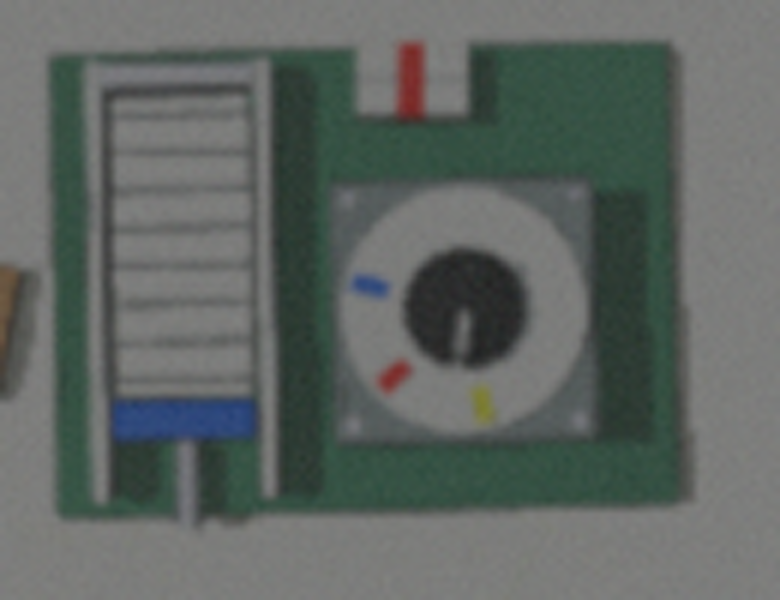

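View pics/scene0.png

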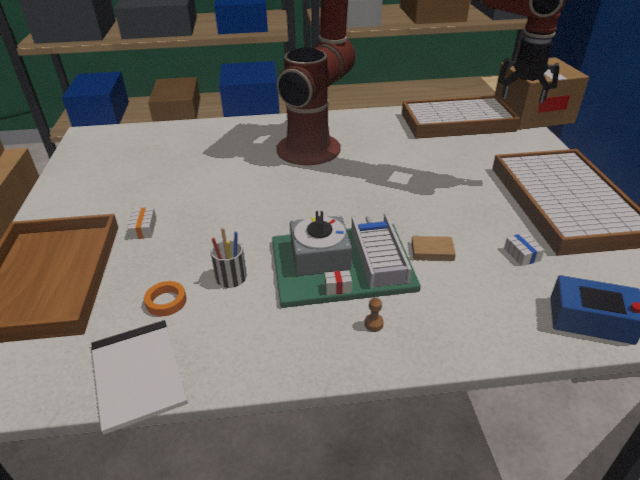

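```bash
cat >> h.py <<'E'
from scipy.spatial.transform import Rotation as R
def pose(s): 
    q=s["tool_rot"]; T=np.eye(4);T[:3,:3]=R.from_quat([q[1],q[2],q[3],q[0]]).as_matrix();T[:3,3]=s["tool_pos"];return T
E
python3 - <<'E'
from h import *
from scipy.optimize import least_squares
from plant import manip
f=np.load("top0.npz")
P=np.array([ray(f,320.11,252.11,.096),ray(f,334.92,257.08,.096),ray(f,316.43,237.29,.096)])[:,:2]
c=least_squares(lambda c:np.linalg.norm(P-c,axis=1)-.046,[.575,-.03]);print("axis",c.x,c.fun)
a=c.x; sk=ray(f,255+464/6,190+308/6,.106)[:2];print("skirt",sk)
p=ray(f,255+460/6,190+355/6,.106)[:2];i=ray(f,255+465/6,190+312/6,.138)[:2]
print("ptr",p,"dirs from axis",np.degrees(np.arctan2(*(p-a)[::-1])),"from skirt",np.degrees(np.arctan2(*(p-sk)[::-1])))
for q in P: print(np.degrees(np.arctan2(*(q-a)[::-1])))
s=manip.state();T=pose(s);print(T.round(3));print("delta tool axes/25mm",T[:3,:3].T@(np.array([a[0],a[1],.20])-T[:3,3])/.025)
E
```

```text
axis [ 0.57370604 -0.02824584] [-0.00018976  0.00017936  0.00018196]
skirt [ 0.57373348 -0.02971084]
ptr [ 0.55114733 -0.02793366] dirs from axis 179.20715421546018 from skirt 175.50096761340225
132.7881262830468
-168.2235621953462
75.13354468888049
[[ 0.418 -0.001 -0.909  0.261]
 [ 0.909 -0.002  0.418  0.567]
 [-0.002 -1.     0.     0.23 ]
 [ 0.     0.     0.     1.   ]]
delta tool axes/25mm [-16.41830591   1.23348738 -21.32544422]
```

>>> drive_tool(
  motion=[
    [[-0.77,0,-1],[0,0,0],-1],
    [[-0.77,0,-1],[0,0,0],-1],
    [[-0.77,0,-1],[0,0,0],-1],
    [[-0.77,0,-1],[0,0,0],-1],
    [[-0.77,0,-1],[0,0,0],-1],
    [[-0.77,0,-1],[0,0,0],-1],
    [[-0.77,0,-1],[0,0,0],-1],
    [[-0.77,0,-1],[0,0,0],-1],
    [[-0.77,0,-1],[0,0,0],-1],
    [[-0.77,0,-1],[0,0,0],-1],
  ],
)

```text
time: 1.1
tool_pos: [0.4079, 0.2872, 0.2308]
tool_rot: [0.595, -0.595, -0.381, 0.382]
contact_force: [0.3, 0.0, -0.4]
gripper_width: 1.0
```

>>> drive_tool(
  motion=[
    [[-0.77,0,-1],[0,0,0],-1],
    [[-0.77,0,-1],[0,0,0],-1],
    [[-0.77,0,-1],[0,0,0],-1],
    [[-0.77,0,-1],[0,0,0],-1],
    [[-0.77,0,-1],[0,0,0],-1],
    [[-0.77,0,-1],[0,0,0],-1],
    [[-0.77,0,-1],[0,0,0],-1],
    [[-0.77,0,-1],[0,0,0],-1],
    [[-0.77,0,-1],[0,0,0],-1],
    [[-0.77,0,-1],[0,0,0],-1],
    [[-0.77,0,-1],[0,0,0],-1],
    [[-0.25,0,-0.33],[0,0,0],-1],
  ],
)

```text
time: 2.3
tool_pos: [0.5746, -0.03, 0.2306]
tool_rot: [0.596, -0.596, -0.38, 0.381]
contact_force: [1.0, 0.3, 0.3]
gripper_width: 1.005
```

>>> drive_tool(
  motion=[
    [[0,0,0],[0,-1,0],-1],
    [[0,0,0],[0,-1,0],-1],
    [[0,0,0],[0,-1,0],-1],
    [[0,0,0],[0,-1,0],-1],
    [[0,0,0],[0,-0.3,0],-1],
    [[0,0,0],[0,0,0],-1],
    [[0,0,0],[0,0,0],-1],
  ],
)

```text
time: 3.0
tool_pos: [0.5739, -0.0275, 0.2312]
tool_rot: [0.514, -0.514, -0.486, 0.486]
contact_force: [0.6, 0.1, 0.2]
gripper_width: 1.001
```

Run:
```python
from h import *
from plant import manip
s=manip.state();T=pose(s);print(s["time"],T.round(4),s["joint_pos"].round(3),s["contact_force"])
f=manip.grab_frame("wrist");np.savez("w1.npz",T=T,**f);cv2.imwrite("pics/w1.png",f["img"]);print(f["T_tool_cam"].round(3))
```

```text
3.0 [[ 5.630e-02 -3.000e-04 -9.984e-01  5.739e-01]
 [ 9.984e-01  2.000e-04  5.630e-02 -2.750e-02]
 [ 1.000e-04 -1.000e+00  3.000e-04  2.312e-01]
 [ 0.000e+00  0.000e+00  0.000e+00  1.000e+00]] [-0.177 -0.066  1.732  0.     1.477 -1.692] [0.57052703 0.120121   0.23326347]
[[ 1.    -0.001  0.001  0.   ]
 [-0.001 -0.323  0.946 -0.142]
 [-0.    -0.946 -0.323  0.082]
 [ 0.     0.     0.     1.   ]]
```

View pics/w1.png

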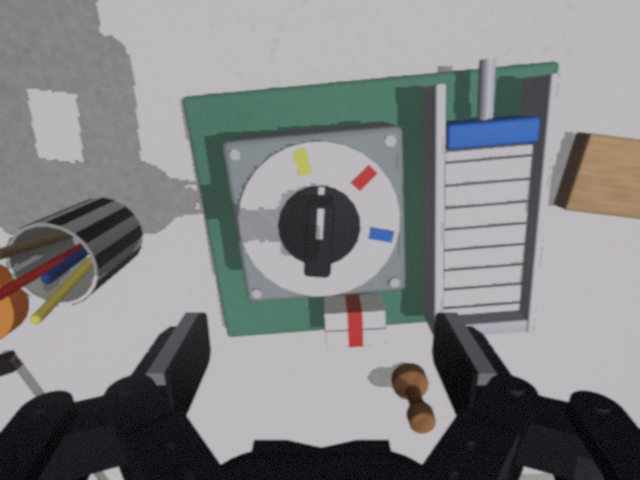

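The wrist view shows the knob near (319,225) with the pointer's outer end near (321,189). Red is at (364,178), yellow (303,162) and blue (381,235).

Run:
```python
from h import *
from scipy.optimize import least_squares
f=np.load("w1.npz");W=f["T"]@f["T_tool_cam"];hsv=cv2.cvtColor(f["img"],cv2.COLOR_BGR2HSV)
b=(238,140,402,298);P=[]
for n,lo,hi in(("red",(0,120,80),(8,255,255)),("yel",(20,100,80),(35,255,255)),("blue",(100,120,60),(130,255,255))):
    c,a=max(cents(hsv,lo,hi,b),key=lambda t:t[1]);P.append(ray(f,*c,.096,W)[:2]);print(n,c,a)
P=np.array(P);c=least_squares(lambda c:np.linalg.norm(P-c,axis=1)-.046,[.575,-.03]);a=c.x;print("axis",a,c.fun)
ang=lambda v:np.degrees(np.arctan2(v[1],v[0]))
print([ang(q-a) for q in P])
p=ray(f,321,187,.106,W)[:2];q0,q1=ray(f,321,209,.138,W)[:2],ray(f,319.5,239,.138,W)[:2]
print("ptr",p,ang(p-a),np.linalg.norm(p-a),"top line",q0,q1,ang(q0-q1),ang(q0-a))
print("jaw angle",ang(f["T"][:2,0]), "shift tool", f["T"][:3,:3].T@np.array([*(a-f["T"][:2,3]),0])/.025)
```

```text
red [363.56540084 177.41772152] 237
yel [301.9757085  161.74493927] 247
blue [380.82629108 234.49295775] 213
axis [ 0.57601643 -0.02771436] [-0.0003309   0.00031835  0.00031738]
[np.float64(133.98588650262383), np.float64(-167.52383005904952), np.float64(75.20822704826921)]
ptr [ 0.54738166 -0.02531595] 175.21215596121516 0.028735036818650393 top line [ 0.55447564 -0.02575351] [ 0.5740589  -0.02781717] 173.98443783228424 174.798728394629
jaw angle 86.77043473876275 shift tool [-5.62369612e-03 -2.86827415e-05 -8.40433157e-02]
```

>>> drive_tool(
  motion=[
    [[0,1,-0.06],[0,0.35,0],-1],
    [[0,1,0],[0,0,0],-1],
    [[0,1,0],[0,0,0],-1],
    [[0,1,0],[0,0,0],-1],
    [[0,0.72,0],[0,0,0],-1],
    [[0,0,0],[0,0,0],-1],
    [[0,0,0],[0,0,0],0],
    [[0,0,0],[0,0,0],1],
    [[0,0,0],[0,0,0],1],
    [[0,0,0],[0,0,0],1],
    [[0,0,0],[0,0,0],1],
    [[0,0,0],[0,0,0],1],
  ],
)

```text
time: 4.25
tool_pos: [0.5761, -0.0287, 0.1145]
tool_rot: [-0.52, 0.522, 0.478, -0.478]
contact_force: [-1.5, -2.7, 4.3]
gripper_width: 0.196
```

>>> drive_tool(
  motion=[
    [[0,0,0],[0,0,0],1],
    [[0,0,0],[0,0,0],1],
  ],
)

```text
time: 4.45
tool_pos: [0.5762, -0.0287, 0.1145]
tool_rot: [-0.52, 0.522, 0.478, -0.478]
contact_force: [-1.5, -3.3, 5.3]
gripper_width: 0.199
```

Run:
```python
from h import *
from plant import manip
s=manip.state();print(s["time"],pose(s).round(4),s["contact_force"],s["ft_torque"],s["gripper_width"])
f=manip.grab_frame("wrist");np.savez("w2.npz",T=pose(s),**f);cv2.imwrite("pics/w2.png",f["img"])
```

```text
4.45 [[ 0.086   0.0014 -0.9963  0.5762]
 [ 0.9963 -0.0017  0.086  -0.0287]
 [-0.0015 -1.     -0.0015  0.1145]
 [ 0.      0.      0.      1.    ]] [-1.54796945 -3.28755482  5.336401  ] [-0.62647546  0.25959921  0.05829166] 0.19886640309340115
```

View pics/w2.png

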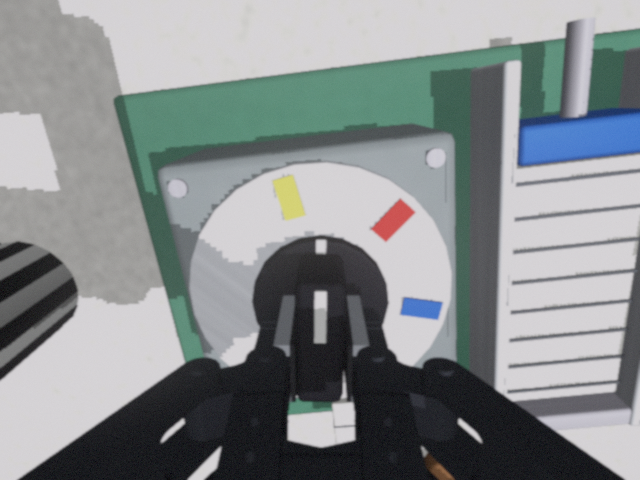

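>>> drive_tool(
  motion=[
    [[0,0,0],[0,1,0],1],
    [[0,0,0],[0,1,0],1],
    [[0,0,0],[0,1,0],1],
    [[0,0,0],[0,1,0],1],
    [[0,0,0],[0,1,0],1],
    [[0,0,0],[0,1,0],1],
    [[0,0,0],[0,1,0],1],
    [[0,0,0],[0,1,0],1],
    [[0,0,0],[0,0,0],1],
    [[0,0,0],[0,0,0],1],
    [[0,0,0],[0,0,0],1],
  ],
)

```text
time: 5.6
tool_pos: [0.5762, -0.0287, 0.1145]
tool_rot: [-0.652, 0.654, 0.271, -0.271]
contact_force: [-1.4, -4.1, 6.0]
gripper_width: 0.197
```

```bash
cat > st.py <<'E'
from h import *
from plant import manip
s=manip.state();T=pose(s);print(s["time"],T[:3,3].round(4),"jaw",np.degrees(np.arctan2(T[1,0],T[0,0])).round(2),"axis",T[:3,1].round(4),s["contact_force"].round(2),s["ft_torque"].round(3),s["gripper_width"])
E
python3 st.py
python3 - <<'E'
from h import *
from plant import manip
s=manip.state()
f=manip.grab_frame("wrist");np.savez("w3.npz",T=pose(s),**f);cv2.imwrite("pics/w3.png",f["img"])
E
```

```text
5.6 [ 0.5762 -0.0287  0.1145] jaw 45.05 axis [ 0.0014 -0.0016 -1.    ] [-1.35 -4.07  6.01] [-0.646  0.257  0.011] 0.19680544945601358
```

View pics/w3.png

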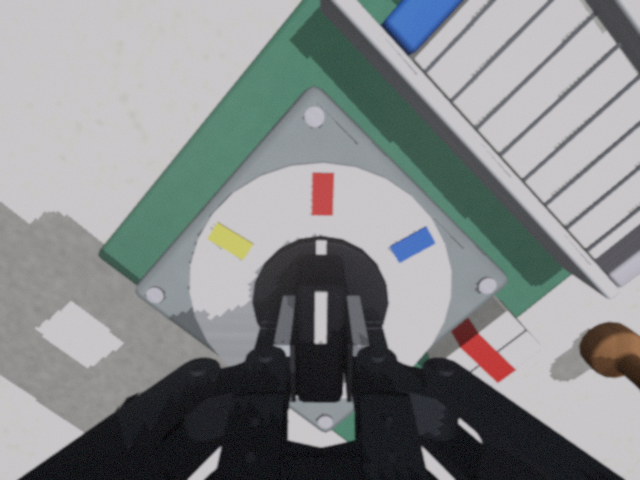

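>>> drive_tool(
  motion=[
    [[0,-0.04,0],[0,0,0],1],
    [[0,-0.04,0],[0,0,0],1],
    [[0,-0.04,0],[0,0,0],1],
    [[0,0,0],[0,0,0],1],
    [[0,0,0],[0,0,0],1],
  ],
)

```text
time: 6.15
tool_pos: [0.5759, -0.0285, 0.1157]
tool_rot: [-0.653, 0.654, 0.271, -0.271]
contact_force: [1.8, -5.0, -1.2]
gripper_width: 0.199
```

>>> drive_tool(
  motion=[
    [[0,-0.02,0],[0,0,0],1],
    [[0,-0.02,0],[0,0,0],1],
    [[0,0,0],[0,0,0],1],
  ],
)

```text
time: 6.45
tool_pos: [0.5758, -0.0285, 0.1165]
tool_rot: [-0.653, 0.654, 0.271, -0.271]
contact_force: [2.6, -4.7, -2.0]
gripper_width: 0.195
```

>>> drive_tool(
  motion=[
    [[0,-0.02,0],[0,0,0],1],
    [[0,0,0],[0,0,0],1],
    [[0,0,0],[0,0,0],1],
  ],
)

```text
time: 6.75
tool_pos: [0.5758, -0.0285, 0.117]
tool_rot: [-0.653, 0.654, 0.271, -0.271]
contact_force: [3.7, -4.9, -1.7]
gripper_width: 0.193
```

>>> drive_tool(
  motion=[
    [[0,-0.02,0],[0,0,0],1],
    [[0,-0.02,0],[0,0,0],1],
    [[0,0,0],[0,0,0],1],
  ],
)

```text
time: 7.05
tool_pos: [0.5758, -0.0285, 0.1177]
tool_rot: [-0.653, 0.654, 0.271, -0.271]
contact_force: [3.9, -4.7, -3.7]
gripper_width: 0.191
```

>>> drive_tool(
  motion=[
    [[0,-0.02,0],[0,0,0],1],
    [[0,0,0],[0,0,0],1],
    [[0,0,0],[0,0,0],1],
  ],
)

```text
time: 7.35
tool_pos: [0.5758, -0.0285, 0.1179]
tool_rot: [-0.653, 0.654, 0.271, -0.271]
contact_force: [3.9, -5.4, -5.1]
gripper_width: 0.196
```

>>> drive_tool(
  motion=[
    [[0,-0.02,0],[0,0,0],1],
    [[0,-0.02,0],[0,0,0],1],
    [[0,-0.02,0],[0,0,0],1],
    [[0,0,0],[0,0,0],1],
    [[0,0,0],[0,0,0],1],
  ],
)

```text
time: 7.85
tool_pos: [0.5757, -0.0285, 0.1187]
tool_rot: [-0.653, 0.654, 0.271, -0.271]
contact_force: [4.9, -5.5, -7.6]
gripper_width: 0.2
```

>>> drive_tool(
  motion=[
    [[0,-0.02,0],[0,0,0],1],
    [[0,0,0],[0,0.2,0],1],
    [[0,0,0],[0,0.2,0],1],
    [[0,0,0],[0,0.2,0],1],
    [[0,0,0],[0,0.2,0],1],
    [[0,0,0],[0,0,0],1],
  ],
)

```text
time: 8.45
tool_pos: [0.5756, -0.0285, 0.119]
tool_rot: [-0.662, 0.663, 0.248, -0.248]
contact_force: [6.8, -6.3, -8.8]
gripper_width: 0.197
```

```bash
python3 st.py
```

```text
8.45 [ 0.5756 -0.0285  0.119 ] jaw 41.04 axis [ 7.0e-04 -1.1e-03 -1.0e+00] [ 6.83 -6.31 -8.78] [-0.963 -1.061  0.011] 0.196844822537508
```

>>> drive_tool(
  motion=[
    [[0,0,0],[0,0.2,0],1],
    [[0,0,0],[0,0.2,0],1],
    [[0,0,0],[0,0.2,0],1],
    [[0,0,0],[0,0,0],1],
  ],
)

```text
time: 8.85
tool_pos: [0.5756, -0.0285, 0.119]
tool_rot: [-0.668, 0.669, 0.231, -0.23]
contact_force: [5.7, -5.6, -8.3]
gripper_width: 0.2
```

```bash
python3 st.py
```

```text
8.85 [ 0.5756 -0.0285  0.119 ] jaw 38.04 axis [ 7.0e-04 -1.1e-03 -1.0e+00] [ 5.71 -5.6  -8.29] [-0.993 -1.15   0.011] 0.2004003959111504
```

>>> drive_tool(
  motion=[
    [[0,0,0],[0,0.2,0],1],
    [[0,0,0],[0,0.2,0],1],
    [[0,0,0],[0,0,0],1],
  ],
)

```text
time: 9.15
tool_pos: [0.5757, -0.0285, 0.119]
tool_rot: [-0.672, 0.673, 0.219, -0.219]
contact_force: [6.5, -5.0, -8.2]
gripper_width: 0.196
```

```bash
python3 st.py
```

```text
9.15 [ 0.5757 -0.0285  0.119 ] jaw 36.04 axis [ 8.0e-04 -1.2e-03 -1.0e+00] [ 6.47 -5.02 -8.2 ] [-0.98  -1.174 -0.04 ] 0.19592598023020028
```

>>> drive_tool(
  motion=[
    [[0,0,0],[0,0.2,0],1],
    [[0,0,0],[0,0.2,0],1],
    [[0,0,0],[0,0,0],1],
  ],
)

```text
time: 9.45
tool_pos: [0.5757, -0.0285, 0.119]
tool_rot: [-0.676, 0.677, 0.207, -0.207]
contact_force: [5.6, -5.7, -8.9]
gripper_width: 0.2
```

>>> drive_tool(
  motion=[
    [[0,0,0],[0,0.2,0],1],
    [[0,0,0],[0,0.2,0],1],
    [[0,0,0],[0,0,0],1],
  ],
)

```text
time: 9.75
tool_pos: [0.5757, -0.0285, 0.119]
tool_rot: [-0.679, 0.68, 0.195, -0.195]
contact_force: [5.1, -6.4, -8.6]
gripper_width: 0.197
```

```bash
python3 st.py
```

```text
9.75 [ 0.5757 -0.0285  0.119 ] jaw 32.05 axis [ 8.0e-04 -1.2e-03 -1.0e+00] [ 5.08 -6.38 -8.56] [-0.998 -1.126 -0.03 ] 0.19675328219782698
```

>>> drive_tool(
  motion=[
    [[0,0,0],[0,0.2,0],1],
    [[0,0,0],[0,0.2,0],1],
    [[0,0,0],[0,0,0],1],
  ],
)

```text
time: 10.05
tool_pos: [0.5757, -0.0285, 0.1199]
tool_rot: [-0.682, 0.683, 0.183, -0.183]
contact_force: [3.1, -5.8, -4.7]
gripper_width: 0.196
```

>>> drive_tool(
  motion=[
    [[0,0,0],[0,0.2,0],1],
    [[0,0,0],[0,0.2,0],1],
    [[0,0,0],[0,0,0],1],
  ],
)

```text
time: 10.35
tool_pos: [0.5758, -0.0285, 0.1204]
tool_rot: [-0.686, 0.687, 0.172, -0.171]
contact_force: [3.3, -5.5, -2.6]
gripper_width: 0.196
```

```bash
python3 st.py
```

```text
10.35 [ 0.5758 -0.0285  0.1204] jaw 28.04 axis [ 9.0e-04 -1.2e-03 -1.0e+00] [ 3.29 -5.45 -2.58] [-0.899 -0.55   0.016] 0.19638020661347774
```

The notch caught near jaw 30°: the pull fell from 8.6 N to 2.6 N and the knob rose by itself. I'll draw it out gently.

>>> drive_tool(
  motion=[
    [[0,-0.03,0],[0,0,0],1],
    [[0,-0.03,0],[0,0,0],1],
    [[0,-0.03,0],[0,0,0],1],
    [[0,0,0],[0,0,0],1],
  ],
)

```text
time: 10.75
tool_pos: [0.5758, -0.0285, 0.1228]
tool_rot: [-0.686, 0.686, 0.172, -0.171]
contact_force: [1.9, -4.6, -2.0]
gripper_width: 0.199
```

>>> drive_tool(
  motion=[
    [[0,-0.03,0],[0,0,0],1],
    [[0,-0.03,0],[0,0,0],1],
    [[0,-0.03,0],[0,0,0],1],
    [[0,0,0],[0,0,0],1],
  ],
)

```text
time: 11.15
tool_pos: [0.5758, -0.0285, 0.125]
tool_rot: [-0.686, 0.687, 0.172, -0.171]
contact_force: [3.2, -4.3, -2.5]
gripper_width: 0.201
```

>>> drive_tool(
  motion=[
    [[0,-0.03,0],[0,0,0],1],
    [[0,-0.03,0],[0,0,0],1],
    [[0,0,0],[0,0,0],1],
    [[0,0,0],[0,0,0],1],
  ],
)

```text
time: 11.55
tool_pos: [0.5758, -0.0285, 0.1265]
tool_rot: [-0.686, 0.687, 0.172, -0.171]
contact_force: [3.1, -4.6, -1.4]
gripper_width: 0.194
```

>>> drive_tool(
  motion=[
    [[0,-0.03,0],[0,0,0],1],
    [[0,0,0],[0,0,0],1],
    [[0,0,0],[0,0,0],1],
  ],
)

```text
time: 11.85
tool_pos: [0.5757, -0.0284, 0.1267]
tool_rot: [-0.686, 0.686, 0.172, -0.171]
contact_force: [4.5, -5.0, -5.7]
gripper_width: 0.195
```

```bash
python3 st.py
```

```text
11.85 [ 0.5757 -0.0284  0.1267] jaw 28.05 axis [ 7.0e-04 -1.1e-03 -1.0e+00] [ 4.47 -4.98 -5.72] [-0.962 -0.692  0.008] 0.19528764279390518
```

It's at the stop, 12.2 mm up. Next I release and rise.

>>> drive_tool(
  motion=[
    [[0,0,0],[0,0,0],-1],
    [[0,0,0],[0,0,0],-1],
    [[0,0,0],[0,0,0],-1],
    [[0,0,0],[0,0,0],-1],
    [[0,0,0],[0,0,0],-1],
    [[0,0,0],[0,0,0],-1],
    [[0,-0.5,0],[0,0,0],-1],
    [[0,-1,0],[0,0,0],-1],
    [[0,-1,0],[0,0,0],-1],
    [[0,-1,0],[0,0,0],-1],
    [[0,-1,0],[0,0,0],-1],
    [[0,0,0],[0,0,0],-1],
  ],
)

```text
time: 13.05
tool_pos: [0.578, -0.0283, 0.2467]
tool_rot: [-0.685, 0.687, 0.175, -0.168]
contact_force: [0.3, -0.2, 1.1]
gripper_width: 1.001
```

```bash
python3 st.py
python3 - <<'E'
from h import *
from plant import manip
s=manip.state()
f=manip.grab_frame("wrist");np.savez("w4.npz",T=pose(s),**f);cv2.imwrite("pics/w4.png",f["img"])
d=f["range_z"]
W=pose(s)@f["T_tool_cam"];K=f["camera_matrix"]
v,u=np.mgrid[0:480,0:640];X=np.stack([(u-K[0,2])/K[0,0]*d,(v-K[1,2])/K[1,1]*d,d,np.ones_like(d)],-1)@W.T
r=np.hypot(X[...,0]-.576,X[...,1]+.028)
z=X[...,2];print("bar top z",np.percentile(z[(r<.012)&(d>0)],[10,50,90]),"dial",np.median(z[(r>.05)&(r<.058)&(d>0)]))
E
```

```text
13.05 [ 0.578  -0.0283  0.2467] jaw 28.07 axis [ 0.0094 -0.0016 -1.    ] [ 0.35 -0.25  1.09] [ 0.028 -0.041 -0.004] 1.0005723161617808
bar top z [0.14863328 0.32251693 0.32805193] dial 0.2882600496719296
```

View pics/w4.png

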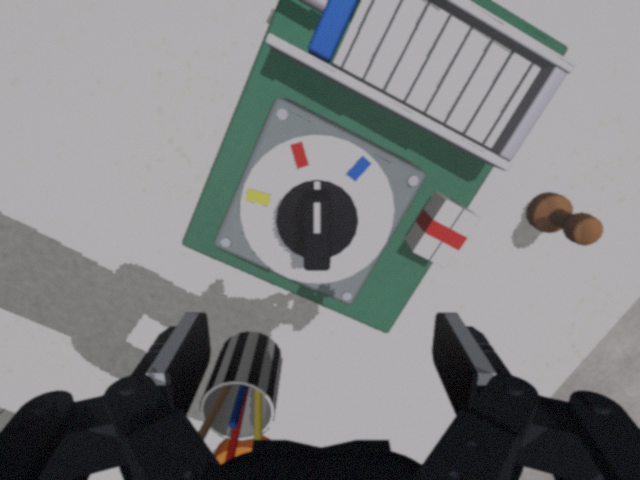

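The image shows the knob released at (317,215). Its pointer is about 15° clockwise past red, short of blue, and the bundle is in place. I'll redo the height check with gripper pixels excluded, then hand in.

Run:
```python
from h import *
from plant import manip
f=np.load("w4.npz");d=f["range_z"];W=f["T"]@f["T_tool_cam"];K=f["camera_matrix"]
v,u=np.mgrid[0:480,0:640];X=np.stack([(u-K[0,2])/K[0,0]*d,(v-K[1,2])/K[1,1]*d,d,np.ones_like(d)],-1)@W.T
r=np.hypot(X[...,0]-.576,X[...,1]+.028);z=X[...,2];ok=(d>0)&(z<.2)&(z>.05)
bt=np.median(z[ok&(r<.007)]);print("bar top",bt,"dial",np.median(z[ok&(r>.05)&(r<.058)]))
if bt>.146: print(manip.job_done())
```

```text
bar top 0.14922389173573858 dial 0.09518427079938402
the job is handed in; nothing more can be done
None
```

The knob is turned to the red mark, pulled out to its stop and, by every reading I have, locked in the red notch. I handed the job in at about 13 s of the 51 s allowed; it reports no verdict.

- **Turn to the mark:** I gripped the bar and turned it clockwise about 40°. The wrist picture showed the pointer within about 1° of red, with the knob still in.
- **Finding the notch:** I pulled gently, about 8–9 N, which is roughly 1.5 mm of ring lift (my estimate from the force). I then turned on in 1° steps. About 14° past the mark the pull fell to 2.6 N and the knob rose by itself.
- **Pulling out:** It drew out at about 2 N and met its stop 12.2 mm up.
- **Last checks:**
  - After letting go, depth put the bar top at 149.2 mm, where 150 mm is expected when fully out, and the dial at 95.2 mm, against 96 mm expected.
  - The pointer sits about 15° clockwise past red.
  - The bundle on the press looked undisturbed, and the gripper is open and well clear.
- **Failed check:** My first depth check was spoiled by gripper pixels (bar top median 0.32 m). I redid it with those left out, which gave the figures above.
- **Not checked:** I could not read the lock ring directly, and I saw no sign of the green band. I did not measure the other things on the table after the move.

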